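# Pin the hold-down bar of a specimen-tub carrying frame

### The arm

A 6-joint arm with a two-finger parallel gripper is mounted at the origin on the work surface. World frame = base frame: x ahead of the robot, y to its left, z up, the work surface at z = 0. Lengths are in m, angles in rad, forces in N, time in s.
With the tool pointing down it reaches from about 0.375 to 0.975 m from the base axis. Payload 3.8 kg.
Tool frame: the origin (TCP) lies midway between the tips of the shut fingers; the grasp point (between the pads) lies 19 mm behind it; x points along the fingers, y is the direction in which the jaws open and shut, and the axes are right-handed (so a half turn about x gives the same grasp; the last joint's range is limited). The gripper opens to 88 mm and grips with 3 to 60 N. Pads are 18 mm wide; open, the fingers measure 123 mm over their backs; the gripper's body (75 mm by 187 mm) begins 45 mm behind the grasp point.
Start: joints at [1.068, 0.264, 1.604, -0, 1.274, -0.037], TCP at [0.303, 0.603, 0.239] pointing down, gripper open.
Joint ranges: [-2.63, 2.63], [-0.94, 2.18], [0.31, 2.57], [-1.31, 4.45], [0, 2.66], [-2.55, 2.55]. Speed limits (rad/s): [2.57, 2.57, 3.14, 3.14, 3.14, 3.14].

### API

Orientations are given as a rotation vector (axis times angle).
In Python, from cell import manip, inverse_kinematics, cams, order gives the robot as it stands. Calls block until the motion is done:
- manip.move_pose(position, orientation): joint-space move of the TCP to a pose.
- manip.move_linear(position, rate=0.15, rot=None): straight line of the TCP; rot=None keeps the orientation; rate is the mean speed in m/s.
- manip.set_joints(angles): joint-space move.
- manip.set_gripper(opening, force=None): finger opening in m; force is the grip in N (None keeps the last); returns when the fingers have stopped.
- manip.dwell(seconds).
- inverse_kinematics(position, orientation): joint angles nearest the present ones, or None.
- manip.state(): the state.
- cams.capture(name): name is "scene" or "top"; returns a dict with "image" (420x560x3 uint8, blue, green, red), "z_map" (420x560 float32, m along the optical axis (not along the pixel's ray), 0 where there is no reading), "intrinsics" (3x3 intrinsics, pixels), "position" and "orientation" of the camera in the world. Camera axes: x right, y down, z forward; pixel columns grow to the right and rows downward; lengths in m; the calibration is good to about 2 mm. A picture is of the moment at which its call begins.
A pose or a line that the arm cannot do raises manip.IKError and nothing moves.
- order.close_job(): hands the job in, once; it reports no verdict.
The state is a dict: "clock": time; "joint_pos": joint angles; "joint_velocities": joint speeds; "tau": joint torques, N m; "tool_pos": TCP position; "tcp_rot": TCP orientation; "contact_force": force on the tool from outside, world axes, zero at the start; "moment": the same for the moment, N m; "gripper_width": finger opening in m.
Only numpy, scipy, OpenCV 4.12 (cv2) and the standard library are available. Lean on these libraries where they do the work, as an engineer would, in place of code of your own. Each camera call takes 0.05 s, during which the arm holds its last target.

### The job

Lock the carrying frame for transport: gently slide the hold-down bar along until its hole lines up with the holes of the keeper, and drive the flat-headed lock pin from the slanted stand down through keeper and bar until its head sits flush on the keeper. Leave the ball-headed pin in the stand and do not disturb the jars and other things around.

Things in the scene. Friction and masses are not known exactly. Their poses are not given: they have to be found in the camera images.
- keeper_hole (a point): Centre of the hole's mouth on the flat top (125 mm above the table) of the keeper, a fixed steel portal 60 mm (x) by 34 mm (y) at the frame's end. z up; y along the bar, from keeper to tub. Two level cheeks, 20 mm thick above and 12 mm below a 12 mm slot, each with a vertical 11.5 mm through hole, one under the other. The bar runs through the slot between them
- frame: Carrying frame, fixed to the table: aluminium base 190 x 320 mm (x, y); origin under its centre, axes as keeper_hole's, which is at y = -100 mm. On it a clear lidded tub (y -64 to 94 mm, top 84 mm up) under the bar, and a guide portal like the keeper, undrilled, at y = 125 mm
- slot (a point): Middle of the keeper's slot, 26 mm below keeper_hole, where the bar passes. Bar: steel, 30 mm wide, 8 mm thick, its top 22 mm below the keeper's top, with one 13 mm hole. Its solid end is in the slot from the start. A pin stood in the upper hole rests on it, its head's underside 32 mm above the keeper's top, and drops when the bar's hole comes under it; then it catches the bar
- grip (a point): Centre of the bar's grip, an upright black post 16 mm wide, from 109 to 145 mm above the table (this point: 129), on a 26 mm square foot clamped in an adjustable place: the bar's hole is 62 to 94 mm from here towards the keeper, not known exactly. The bar stays where left
- bar_back (a point): Point on top of the fixed guide portal where the bar passes (125 mm up). The bar slides along y only, with a drag of about 3 N, and closes towards the keeper (-y). At the start its hole is 20 to 44 mm short of the keeper's hole, in sight beside the keeper. It can overrun the lined-up place by 25 mm: there is no stop
- lock_pin_head (a point): Centre of the lock pin's head, a flat-topped steel cylinder 20 mm wide, 18 mm tall. Shank 10 mm wide, 54 mm long, with a round end; its tip is 63 mm from this point; z from tip to head. About 70 g. It stands in the slanted stand, 34 mm deep, 20 mm of shank free below the head. Fully home, this point is 9 mm above the keeper's top
- spare_pin_head (a point): Centre of the 20 mm ball head of the spare pin (steel, thinner shank of 8 mm), in the other socket, 80 mm beside the lock pin; z from tip to head. To be left there
- pin_stand: Grey plastic pin stand, fixed to the table, base 100 x 160 x 10 mm, about 80 mm tall without pins. Origin under the base's centre, z up. Two sockets, 80 mm apart along y (at y = +40 and -40 mm), lean by 35 degrees so that the pins' heads point up and to -x of the stand
- jar_a: Glass jar with a white lid, 60 mm wide, 85 mm tall, origin under its centre; bystander
- jar_b: Amber glass jar with a white lid, 48 mm wide, 65 mm tall, origin under its centre; bystander
- jar_c: Glass jar with a white lid, 68 mm wide, 105 mm tall, origin under its centre; bystander
- jar_d: Amber glass jar with a white lid, 56 mm wide, 75 mm tall, origin under its centre; bystander
- dish: Closed clear dish 94 mm wide, 20 mm tall, origin under its centre; bystander
- spatula: Spatula 170 mm long lying on the table; bystander

How it is judged:
By the outcome, as a careful person would: the job done as asked, in the order asked, and still so for the second after the job is handed in, with the robot touching nothing.
It also fails if it takes over 54 s, if anything falls off the work surface, if the arm or the gripper's body presses on something with over 40 N, if the wrist force passes 120 N, or if a joint passes its speed limit or range.

## Working session

There is one attempt and no reset: what is moved stays moved. The work goes in short steps, each a Python script; the robot and the scene stay as the last script left them, time stands still between calls to the robot, and variables do not carry over. Pictures are saved under pics/ and viewed, and the job is handed in when it is done.

```bash
ls; mkdir -p pics; python3 - <<'E'
from cell import manip,cams
import cv2,numpy as np
for n in("scene","top"):
    c=cams.capture(n);cv2.imwrite(f"pics/{n}0.png",c["image"]);np.savez(f"{n}0.npz",**c)
    print(n,c["intrinsics"].tolist(),c["position"],c["orientation"])
s=manip.state();print(s)
E
```

```text
pics
scene [[382.5165894963549, 0.0, 278.05046562274777], [0.0, 382.5165894963549, 210.87410069719894], [0.0, 0.0, 1.0]] [1.03402528 0.46841387 0.93549455] [-1.10452121 -2.49149756  0.92204306]
top [[519.0325182505584, 0.0, 270.6531191220773], [0.0, 519.0325182505584, 209.04256506179055], [0.0, 0.0, 1.0]] [0.29458772 0.0120627  1.41892874] [-2.15101178  2.14744629 -0.18668566]
{'clock': 0.1, 'joint_pos': array([ 1.06810085e+00,  2.64670938e-01,  1.60520961e+00,  2.79720965e-05,
        1.27370979e+00, -3.68872119e-02]), 'joint_velocities': array([ 0.00054907, -0.00080402, -0.004929  ,  0.00024753,  0.00060312,
        0.00066713]), 'tau': array([ 9.49928699e-05, -5.03619111e+01, -3.58070719e+01,  7.30340229e-02,
        2.33343261e-02, -7.28736904e-05]), 'tool_pos': array([0.30285376, 0.60253712, 0.23753218]), 'tcp_rot': array([ 0.36376161,  1.54032082, -0.36679751]), 'contact_force': array([ 0.01992869, -0.00573662, -0.57825682]), 'moment': array([-0.01576384,  0.00489813,  0.05610761]), 'gripper_width': 0.08790105151340077}
```

View pics/scene0.png

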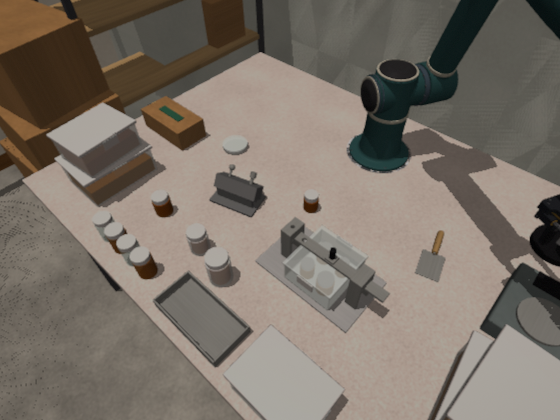

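View pics/top0.png

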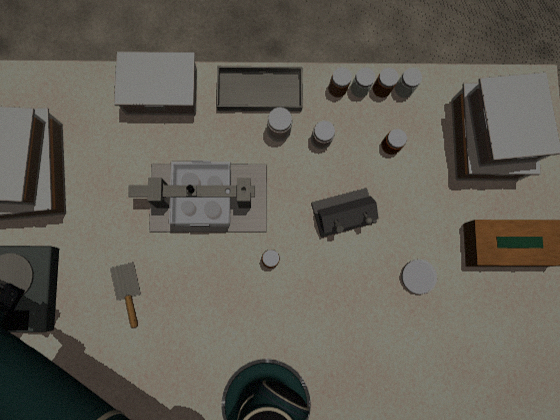

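The scene view shows the frame around (325,265) and the stand around (238,190). In the top view the frame is at about (208,197), with the keeper at (245,192), the grip at (190,188) and the stand at (345,212). I'll zoom in next.

```bash
cat > h.py <<'E'
import numpy as np,cv2
from scipy.spatial.transform import Rotation as R
def cloud(c):
    K=c["intrinsics"];z=c["z_map"];v,u=np.mgrid[:z.shape[0],:z.shape[1]]
    p=np.stack([(u-K[0,2])/K[0,0]*z,(v-K[1,2])/K[1,1]*z,z],-1)
    return p@R.from_rotvec(c["orientation"]).as_matrix().T+c["position"]
def ray(c,u,v,h):
    K=c["intrinsics"];d=R.from_rotvec(c["orientation"]).as_matrix()@np.array([(u-K[0,2])/K[0,0],(v-K[1,2])/K[1,1],1])
    o=c["position"];return o+d*(h-o[2])/d[2]
def proj(c,p):
    K=c["intrinsics"];q=(np.atleast_2d(p)-c["position"])@R.from_rotvec(c["orientation"]).as_matrix();q=q@K.T;return q[:,:2]/q[:,2:]
def crop(c,u0,u1,v0,v1,s,name):
    cv2.imwrite(name,cv2.resize(c["image"][v0:v1,u0:u1],None,fx=s,fy=s,interpolation=cv2.INTER_CUBIC))
E
python3 - <<'E'
from h import *
t=np.load("top0.npz");s=np.load("scene0.npz")
crop(t,120,280,145,245,5,"pics/t_frame.png")
crop(t,300,390,180,245,8,"pics/t_stand.png")
crop(s,250,400,210,325,5,"pics/s_frame.png")
crop(s,200,275,155,215,10,"pics/s_stand.png")
E
```

```text
(no output)
```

View pics/t_frame.png

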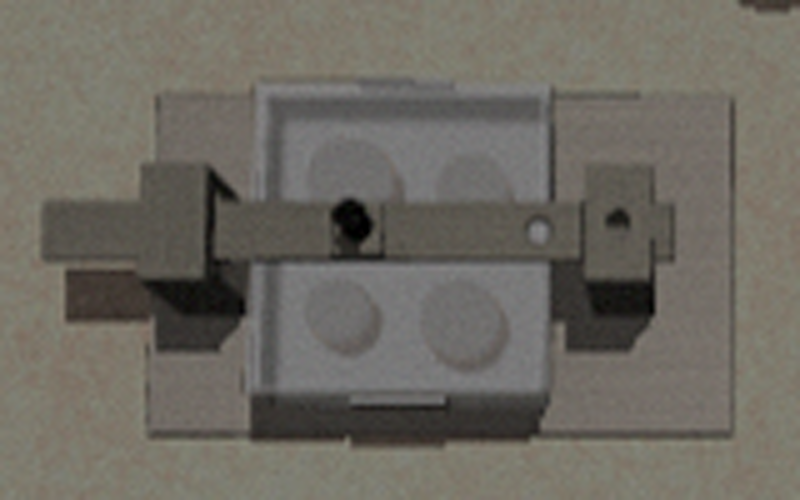

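View pics/t_stand.png

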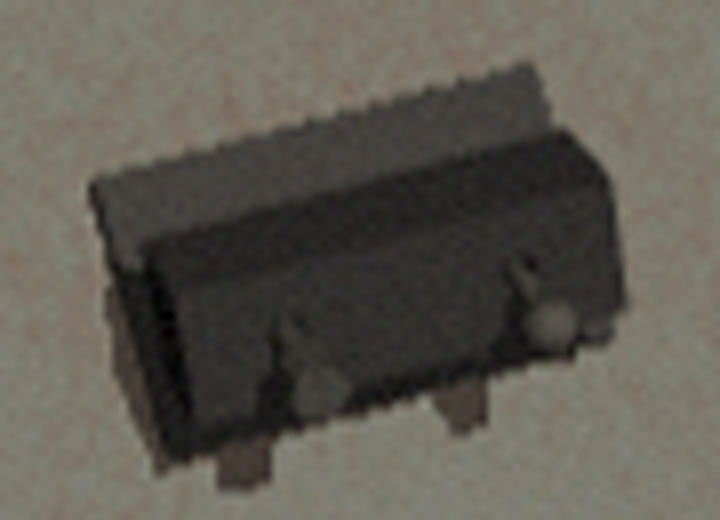

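View pics/s_frame.png

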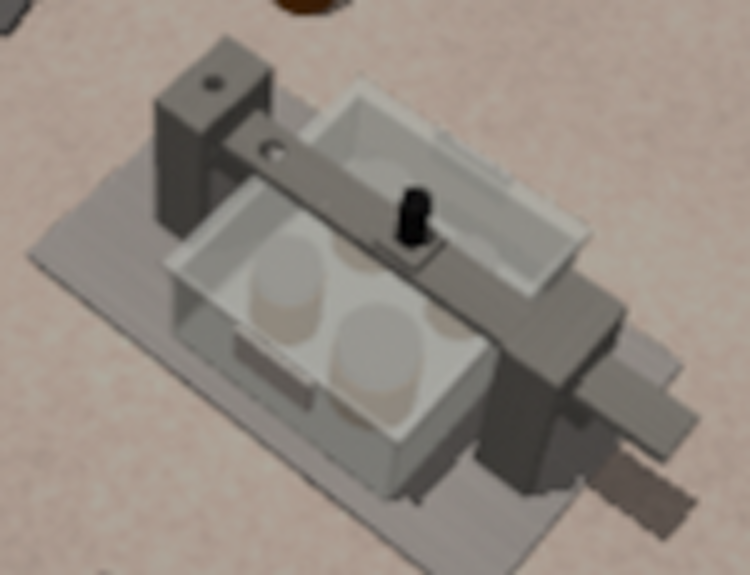

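View pics/s_stand.png

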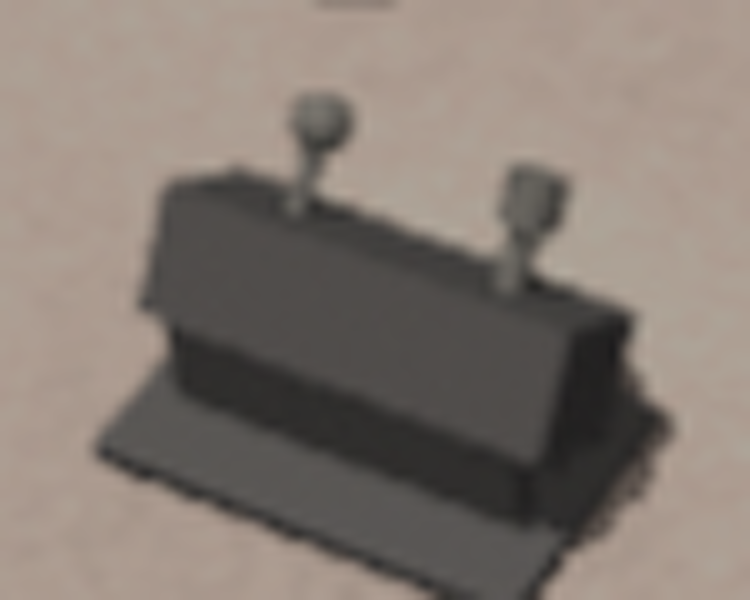

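Lock pin (flat head): scene crop (533,200), top crop (320,390). The ball pin is the other one. The keeper hole is at (618,218) and the bar hole at (538,231) in the top frame crop. Next I'll triangulate these and check reach.

```bash
cat > m.py <<'E'
from h import *
t=np.load("top0.npz");s=np.load("scene0.npz")
T=lambda U,V,s_,u0,v0:((U+.5)/s_-.5+u0,(V+.5)/s_-.5+v0)
def pr(n,p): print(n,np.round(p,4))
for nm,c,P in (("top",t,dict(kh=(618,219,5,120,145,.125),bh=(538.5,231,5,120,145,.103),kA=(586,164,5,120,145,.125),kB=(654,164,5,120,145,.125),kC=(653,281,5,120,145,.125),kD=(586,281,5,120,145,.125),gA=(142,164,5,120,145,.125),gB=(208,164,5,120,145,.125),gC=(207,280,5,120,145,.125),gD=(142,278,5,120,145,.125))),
  ("scene",s,dict(kh=(214,83,5,250,210,.125),bh=(272,150,5,250,210,.103)))):
    for k,(U,V,s_,u0,v0,h) in P.items():
        pr(nm+" "+k,ray(c,*T(U,V,s_,u0,v0),h))
# triangulate pin heads and grip top
def tri(a,b):
    A=[];B=[]
    for c,(u,v) in((t,a),(s,b)):
        o=c["position"];d=ray(c,u,v,0)-o;d/=np.linalg.norm(d);M=np.eye(3)-np.outer(d,d);A.append(M);B.append(M@o)
    p=np.linalg.lstsq(np.vstack(A),np.hstack(B),rcond=None)[0]
    return p,[np.round(proj(c,p)[0]-x,2).tolist() for c,x in((t,a),(s,b))]
print("lock",tri(T(320,390,8,300,180),T(533,202,10,200,155)))
print("spare",tri(T(552,326,8,300,180),T(322,122,10,200,155)))
print("kh",tri(T(618,219,5,120,145),T(214,83,5,250,210)))
print("bh",tri(T(538.5,231,5,120,145),T(272,150,5,250,210)))
for c,n in((t,"top"),(s,"scene")):
    X=cloud(c)
    m=(abs(X[...,2]-.125)<.004)&(c["z_map"]>0)&(X[...,0]<.6)&(X[...,0]>.3)&(X[...,1]>-.1)&(X[...,1]<.45)
    k,l,st,ce=cv2.connectedComponentsWithStats(m.astype(np.uint8))
    for i in range(1,k):
        if st[i,4]>30:
            q=X[l==i];pr(n+f" comp {st[i,4]}",q.mean(0))
            print(cv2.minAreaRect((q[:,:2]*1000).astype(np.float32)))
E
python3 m.py
```

```text
top kh [0.5494 0.0578 0.125 ]
top bh [0.5473 0.0994 0.103 ]
top kA [0.5779 0.0743 0.125 ]
top kB [0.578  0.0397 0.125 ]
top kC [0.5176 0.0398 0.125 ]
top kD [0.5175 0.0737 0.125 ]
top gA [0.5769 0.2993 0.125 ]
top gB [0.5771 0.2659 0.125 ]
top gC [0.5173 0.2645 0.125 ]
top gD [0.5182 0.2972 0.125 ]
scene kh [0.551 0.061 0.125]
scene bh [0.5515 0.103  0.103 ]
lock (array([ 0.45298656, -0.19146088,  0.08158141]), [[-0.15, 0.12], [-0.16, -0.03]])
spare (array([ 0.47381214, -0.26722156,  0.08374791]), [[-0.18, 0.15], [-0.18, -0.04]])
kh (array([0.54956764, 0.05863502, 0.12179651]), [[-0.29, 0.2], [-0.33, -0.05]])
bh (array([0.54825357, 0.10012307, 0.09717163]), [[-0.11, 0.07], [-0.13, -0.02]])
top comp 285 [0.5459 0.2833 0.1247]
((546.1203002929688, 282.7751770019531), (35.00529479980469, 60.10236740112305), 89.11746215820312)
top comp 253 [0.546  0.0583 0.1251]
((546.75341796875, 58.343666076660156), (60.75157165527344, 30.7143611907959), 0.41101518273353577)
scene comp 237 [0.5508 0.0618 0.1249]
((549.4713134765625, 61.314788818359375), (62.327980041503906, 36.324092864990234), 1.6222121715545654)
scene comp 316 [0.55   0.2862 0.1253]
((549.0921630859375, 286.0434265136719), (61.411155700683594, 34.145660400390625), 0.03831978142261505)
```

```bash
cat >> h.py <<'E'
def rotv(xa,ya):
    xa=np.array(xa,float)/np.linalg.norm(xa);ya=np.array(ya,float);ya-=xa*(ya@xa);ya/=np.linalg.norm(ya)
    return R.from_matrix(np.stack([xa,ya,np.cross(xa,ya)],1)).as_rotvec()
E
python3 - <<'E'
from h import *
from cell import inverse_kinematics as ik
t=np.load("top0.npz");s=np.load("scene0.npz")
T=lambda U,V,s_,u0,v0:((U+.5)/s_-.5+u0,(V+.5)/s_-.5+v0)
print("grip top", ray(t,*T(352,207,5,120,145),.145),ray(s,*T(418,192,5,250,210),.145))
for n,c in(("t",t),("s",s)):
    X=cloud(c);m=(c["z_map"]>0)&(X[...,2]>.13)&(X[...,2]<.15)&(abs(X[...,0]-.55)<.03)&(abs(X[...,1]-.18)<.05)
    print(n,"grip pts",m.sum(),X[m].mean(0),X[m].min(0),X[m].max(0))
    for q in((.453,-.191),(.474,-.267)):
        m=(c["z_map"]>0)&(X[...,2]>.078)&(np.hypot(X[...,0]-q[0],X[...,1]-q[1])<.018)
        print(n,"head",m.sum(),X[m].mean(0),X[m].max(0))
for yaw in(15.4,):
    a=np.radians(yaw);xs=np.array([np.cos(a),np.sin(a),0]);ys=np.array([-np.sin(a),np.cos(a),0])
    h=np.array([.453,-.191,.086])
    for tilt in(35,20,0):
        p=-np.sin(np.radians(tilt))*xs+np.array([0,0,np.cos(np.radians(tilt))])
        for ya in(ys,-ys,xs,-xs):
            print(tilt,ya.round(2),[None if j is None else np.round(j,2) for j in(ik(h-.005*p,rotv(-p,ya)),ik(h+.08*p,rotv(-p,ya)))])
for nm,xy,z in(("grip",(.549,.18),.112),("keep",(.549,.059),.2)):
    for ya in((0,1,0),(0,-1,0),(1,0,0),(-1,0,0)):
        j=ik(np.array([*xy,z]),rotv((0,0,-1),ya));print(nm,ya,None if j is None else np.round(j,2))
E
```

```text
grip top [0.55109409 0.18973704 0.145     ] [0.54701166 0.19220783 0.145     ]
t grip pts 35 [0.54568732 0.19120591 0.14366625] [0.53834828 0.18454945 0.13460078] [0.55411447 0.19725038 0.14866022]
t head 71 [ 0.45350346 -0.18680018  0.09596917] [ 0.47018976 -0.17689502  0.10494128]
t head 54 [ 0.47354267 -0.26441034  0.09222341] [ 0.48868454 -0.25584191  0.10174185]
s grip pts 45 [0.55186352 0.19568063 0.14145881] [0.54292037 0.18692091 0.13111225] [0.55853635 0.20190794 0.14816292]
s head 46 [ 0.45968774 -0.18237351  0.09267675] [ 0.46837189 -0.17489956  0.10507196]
s head 34 [ 0.47879905 -0.25881064  0.09032148] [ 0.48821103 -0.2521049   0.09885184]
35 [-0.27  0.96  0.  ] [None, None]
35 [ 0.27 -0.96 -0.  ] [array([-0.8 , -0.08,  2.43,  0.92,  0.69, -0.21]), array([-0.93, -0.26,  2.42,  0.76,  0.89, -0.09])]
35 [0.96 0.27 0.  ] [array([-0.8 , -0.08,  2.43,  0.92,  0.69, -1.78]), array([-0.93, -0.26,  2.42,  0.76,  0.89, -1.66])]
35 [-0.96 -0.27 -0.  ] [array([-0.8 , -0.08,  2.43,  0.92,  0.69,  1.36]), array([-0.93, -0.26,  2.42,  0.76,  0.89,  1.48])]
20 [-0.27  0.96  0.  ] [None
[... 541 characters left out ...]
45,  0.08,  2.14, -0.  ,  0.93,  0.85]), array([-0.45, -0.03,  2.07, -0.  ,  1.1 ,  0.85])]
0 [0.96 0.27 0.  ] [array([-0.45,  0.08,  2.14, -0.  ,  0.93, -0.72]), array([-0.45, -0.03,  2.07, -0.  ,  1.1 , -0.72])]
0 [-0.96 -0.27 -0.  ] [array([-0.45,  0.08,  2.14,  0.  ,  0.93,  2.42]), array([-0.45, -0.03,  2.07,  0.  ,  1.1 ,  2.42])]
grip (0, 1, 0) [ 0.27  0.19  1.94 -0.    1.01 -1.3 ]
grip (0, -1, 0) [ 0.27  0.19  1.94 -0.    1.01  1.84]
grip (1, 0, 0) [ 0.27  0.19  1.94 -0.    1.01  0.27]
grip (-1, 0, 0) None
keep (0, 1, 0) [ 0.06  0.06  1.91 -0.    1.17 -1.51]
keep (0, -1, 0) [ 0.06  0.06  1.91 -0.    1.17  1.63]
keep (1, 0, 0) [ 0.06  0.06  1.91 -0.    1.17  0.06]
keep (-1, 0, 0) None
```

```bash
python3 - <<'E'
from h import *
for n in("top","scene"):
    c=np.load(n+"0.npz");X=cloud(c);ok=c["z_map"]>0
    for x0 in np.arange(.2,.8,.1):
        r=[]
        for y0 in np.arange(.6,-.5,-.1):
            m=ok&(abs(X[...,0]-x0)<.05)&(abs(X[...,1]-y0)<.05);r.append(round(float(np.percentile(X[m][:,2],99)),2) if m.sum()>20 else None)
        print(n,round(x0,1),r)
E
```

```text
top 0.2 [0.07, 0.34, 0.71, 0.74, 0.73, 0.01, 0.01, 0.01, 0.01, 0.01, 0.01]
top 0.3 [0.07, 0.35, 0.62, 0.01, 0.01, 0.01, 0.01, 0.01, 0.01, 0.01, 0.03]
top 0.4 [0.07, 0.01, 0.01, 0.01, 0.01, 0.01, 0.07, 0.01, 0.1, 0.01, 0.02]
top 0.5 [0.21, 0.12, 0.01, 0.13, 0.14, 0.13, 0.13, 0.08, 0.1, 0.1, 0.01]
top 0.6 [0.21, 0.12, 0.01, 0.13, 0.11, 0.13, 0.13, 0.01, 0.01, 0.01, 0.01]
top 0.7 [0.21, 0.01, 0.01, 0.01, 0.01, 0.01, 0.11, 0.11, 0.09, 0.08, 0.08]
top 0.8 [0.12, 0.01, 0.11, 0.11, 0.11, 0.04, 0.11, 0.1, 0.09, 0.09, 0.09]
scene 0.2 [0.07, 0.01, 0.66, 0.66, 0.0, 0.0, 0.0, 0.0, 0.0, 0.0, 0.0]
scene 0.3 [0.32, 0.35, 0.02, 0.01, 0.0, 0.0, 0.0, 0.0, 0.0, 0.0, 0.02]
scene 0.4 [0.07, 0.0, 0.01, 0.0, 0.0, 0.0, 0.07, 0.0, 0.05, 0.0, 0.02]
scene 0.5 [0.21, 0.12, 0.1, 0.13, 0.14, 0.13, 0.13, 0.08, 0.1, 0.1, 0.0]
scene 0.6 [0.21, 0.0, 0.1, 0.13, 0.14, 0.13, 0.13, 0.0, 0.01, 0.01, 0.0]
scene 0.7 [0.21, 0.0, 0.0, 0.0, 0.0, 0.0, 0.11, 0.11, 0.09, 0.08, 0.08]
scene 0.8 [None, 0.0, 0.1, 0.1, 0.1, 0.04, 0.11, 0.11, 0.08, 0.09, 0.08]
```

```bash
python3 - <<'E'
from h import *
from cell import manip,cams
r=rotv((0,0,-1),(0,1,0))
manip.move_pose([.549,.192,.235],r)
manip.set_gripper(.044,force=15)
st=manip.state();print(st["clock"],st["tool_pos"],st["gripper_width"],st["contact_force"])
for n in("scene","top"):
    c=cams.capture(n);np.savez(n+"1.npz",**c)
    p=proj(c,st["tool_pos"])[0];print(n,p)
    u,v=p.astype(int);crop(c,max(0,u-60),u+60,max(0,v-50),v+50,6,f"pics/{n}1.png")
E
```

```text
2.6333 [0.54901834 0.19196637 0.23501069] 0.0437713013957951 [-0.52139686 -0.42685342  0.76119444]
scene [336.27232793 226.2312439 ]
top [183.78531267 179.19583542]
```

View pics/scene1.png

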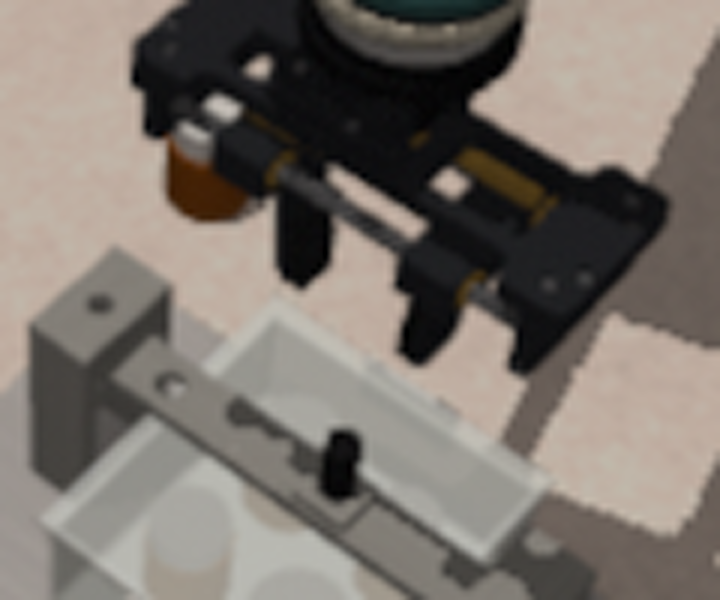

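View pics/top1.png

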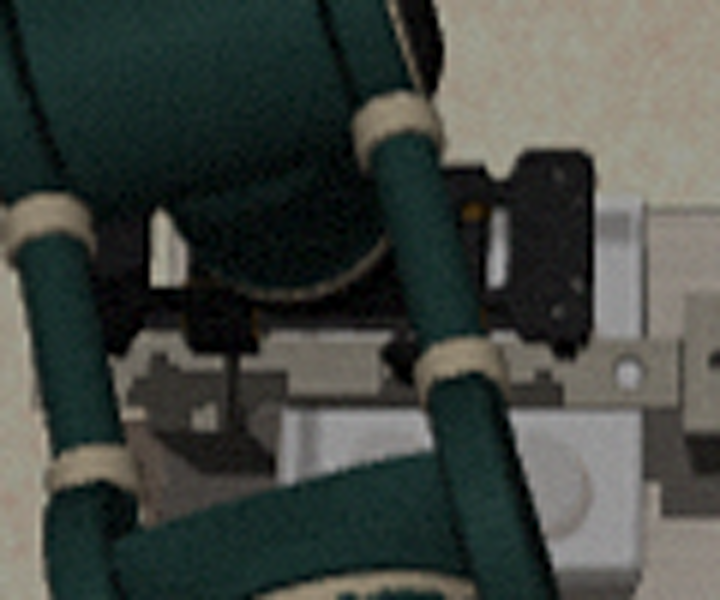

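```bash
python3 - <<'E'
from h import *
from cell import manip,cams
manip.move_linear([.549,.1925,.115],rate=.12)
print(manip.state()["contact_force"])
manip.set_gripper(.0,force=8)
st=manip.state();print(st["clock"],st["tool_pos"],st["gripper_width"],st["contact_force"])
for n in("scene","top"):
    c=cams.capture(n);np.savez(n+"2.npz",**c)
    p=proj(c,[.549,.13,.11])[0]
    u,v=p.astype(int);crop(c,max(0,u-50),u+50,max(0,v-40),v+40,7,f"pics/{n}2.png");print(n,u-50,v-40)
E
```

```text
[ 0.1876811   0.68592934 -0.39743032]
4.4167 [0.54920461 0.1926617  0.11538872] 0.01576404479439765 [-0.3446823  -0.31626415  2.6151394 ]
scene 262 203
top 165 149
```

View pics/scene2.png

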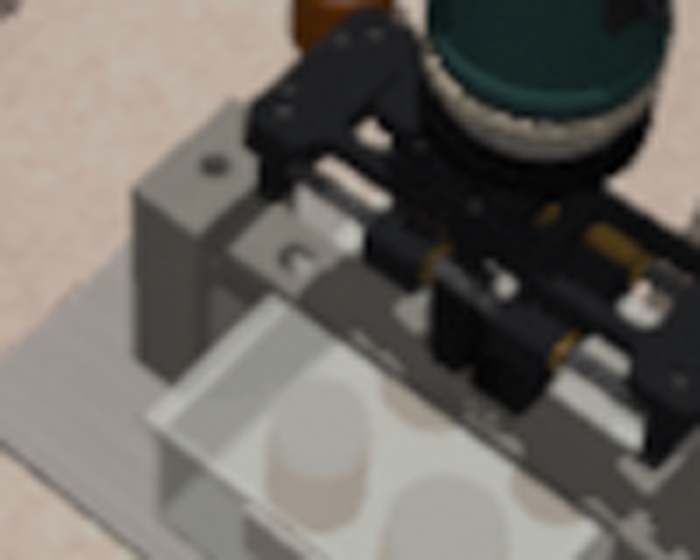

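View pics/top2.png

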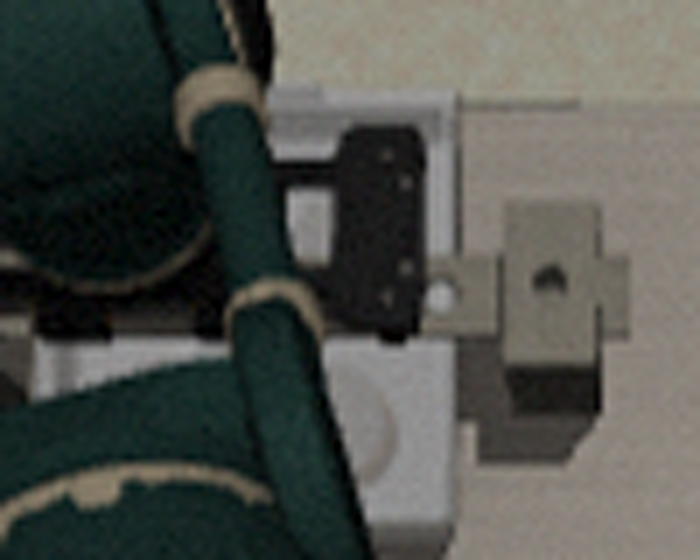

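```bash
python3 - <<'E'
from h import *
import scipy.ndimage as nd
for k in(0,2):
    c=np.load(f"top{k}.npz");g=c["image"].astype(float).mean(2)
    # hole blob
    w=g[187:196,222:233];b=np.median(w[:3]);ww=np.clip(w-b-8,0,None);ww=ww*(w>b+10)
    l,n=nd.label(ww>0);big=np.argmax(nd.sum(ww,l,range(1,n+1)))+1;cm=nd.center_of_mass(ww*(l==big));u,v=222+cm[1],187+cm[0]
    # keeper hole dark blob
    w=g[184:193,238:248];b=np.median(w);ww=np.clip(b-8-w,0,None);cm=nd.center_of_mass(ww);uk,vk=238+cm[1],184+cm[0]
    # keeper edges along u, rows 179..184 & 194..199
    ed=[]
    print(k,"bh px",u,v,"kh px",uk,vk, "bh",ray(c,u,v,.103)[:2],"kh",ray(c,uk,vk,.125)[:2])
    print(np.round(g[179:184,232:256].mean(0)).astype(int));print(np.round(g[193:199,232:256].mean(0)).astype(int))
    s=np.load(f"scene{k}.npz");G=s["image"].astype(int).mean(2)
    T=lambda U,V,s_,u0,v0:((U+.5)/s_-.5+u0,(V+.5)/s_-.5+v0)
    a=T(215,165,7,262,203);bq=T(298,259,7,262,203)
    if k==2: print("scene",ray(s,*a,.125),ray(s,*bq,.103))
    crop(s,285,320,215,250,16,f"pics/sk{k}.png")
E
```

```text
0 bh px 227.2629904559915 191.10392364793213 kh px 243.17368961973278 188.31603288797533 bh [0.54652969 0.09953269] kh [0.54966659 0.05785742]
[108 106 108 107 104  89  88  86  90  87  87  88  85  89  89  90  88  89
  73 106 108 107 108 107]
[ 73  71  74  72  53  84  87  88  90  88  88  89  87  90  89  90  88  89
  53  83  87  88  76 107]
2 bh px 228.4083427922815 191.4106129398411 kh px 243.12210796915167 188.36846615252784 bh [0.54573683 0.0965756 ] kh [0.54953061 0.05798703]
[130 129 127 129 124 106 104 108 106 105 106 104 105 105 106 109 107 106
  90 125 130 129 130 128]
[ 88  86  86  86  65  98 107 108 109 108 104 107 105 107 107 109 108 108
  64 101 107 106 104 128]
scene [0.55107882 0.06066094 0.125     ] [0.55112544 0.10320226 0.103     ]
```

View pics/sk0.png

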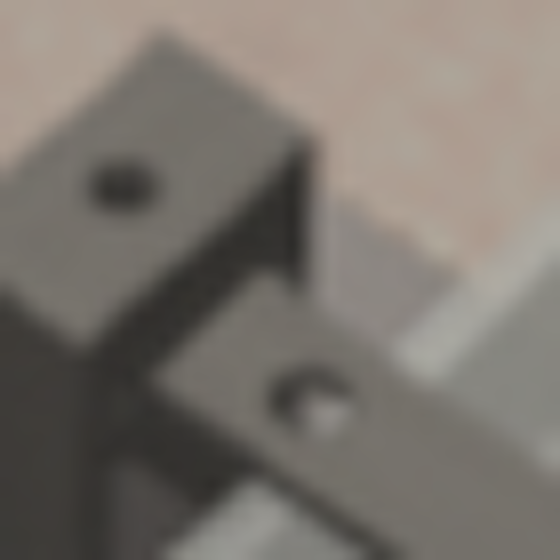

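View pics/sk2.png

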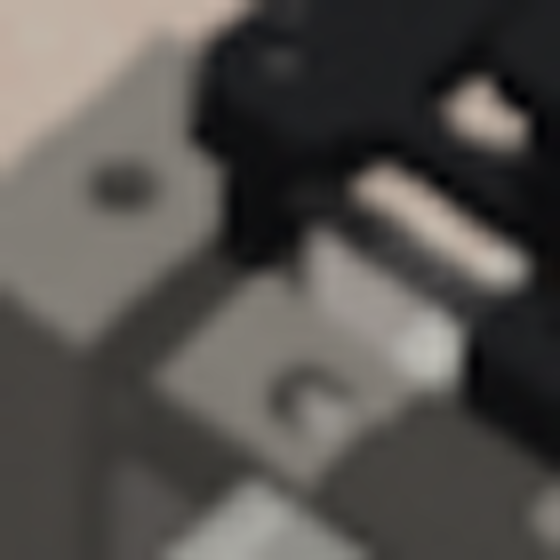

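```bash
python3 - <<'E'
from h import *
from cell import manip,cams
p=manip.state()["tool_pos"].copy()
manip.move_linear([.549,p[1]-.042,.115],rate=.025)
st=manip.state();print(st["clock"],st["tool_pos"],p[1]-st["tool_pos"][1],st["gripper_width"],st["contact_force"])
manip.dwell(.15)
manip.set_gripper(.044)
st=manip.state();print(st["clock"],st["tool_pos"],st["contact_force"])
manip.move_linear([.549,p[1]-.042,.25],rate=.2)
# pre-grasp pin pose, gripper aligned w/ pin
a=np.radians(15.4);xs=np.array([np.cos(a),np.sin(a),0]);ys=np.array([-np.sin(a),np.cos(a),0])
ax=-np.sin(np.radians(35))*xs+np.array([0,0,np.cos(np.radians(35))])
h=np.array([.454,-.190,.088])
manip.move_pose(h+ax*.09,rotv(-ax,-ys))
st=manip.state();print(st["clock"],st["tool_pos"],st["contact_force"])
for n in("scene","top"):
    c=cams.capture(n);np.savez(n+"3.npz",**c)
    q=proj(c,st["tool_pos"]);print(n,q,proj(c,h))
    u,v=proj(c,h)[0].astype(int);crop(c,u-55,u+55,v-45,v+45,7,f"pics/{n}3.png");print(u-55,v-45)
    cv2.imwrite(f"pics/{n}3f.png",c["image"])
crop(np.load("scene3.npz"),250,400,210,325,5,"pics/s3f.png")
crop(np.load("top3.npz"),120,280,145,245,5,"pics/t3f.png")
E
```

```text
6.3417 [0.54930609 0.15004232 0.11530127] 0.04260150128768467 0.015788366413028387 [-0.07527654  2.49694057  5.09954256]
7.075 [0.54887946 0.15055174 0.11482297] [-0.95602609  0.68717139 -0.41765313]
9.3833 [ 0.40456826 -0.20349491  0.16181278] [ 0.47460028 -0.88844652 -0.03816555]
scene [[259.28317174 146.0899519 ]] [[252.66009687 173.64948875]]
197 128
top [[349.67166168 244.35250348]] [[339.20866823 227.75087906]]
284 182
```

View pics/scene3.png

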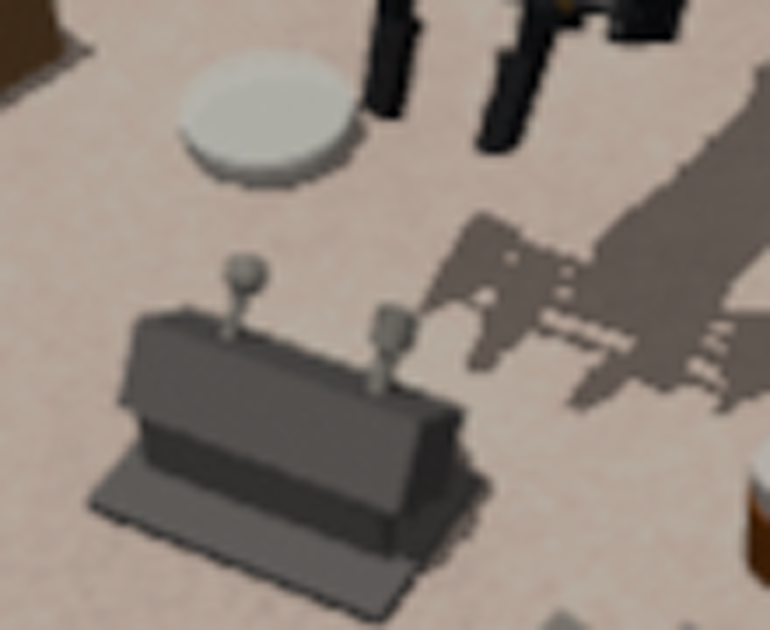

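View pics/top3.png

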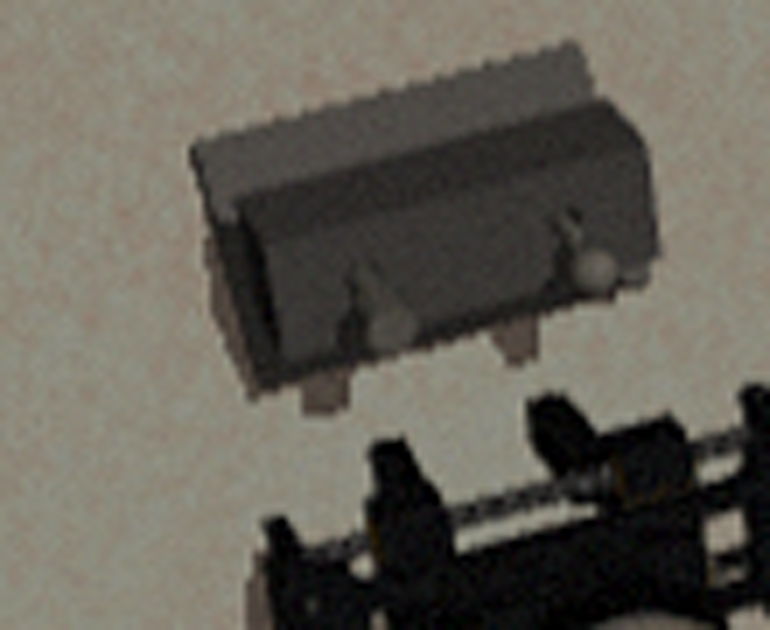

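View pics/s3f.png

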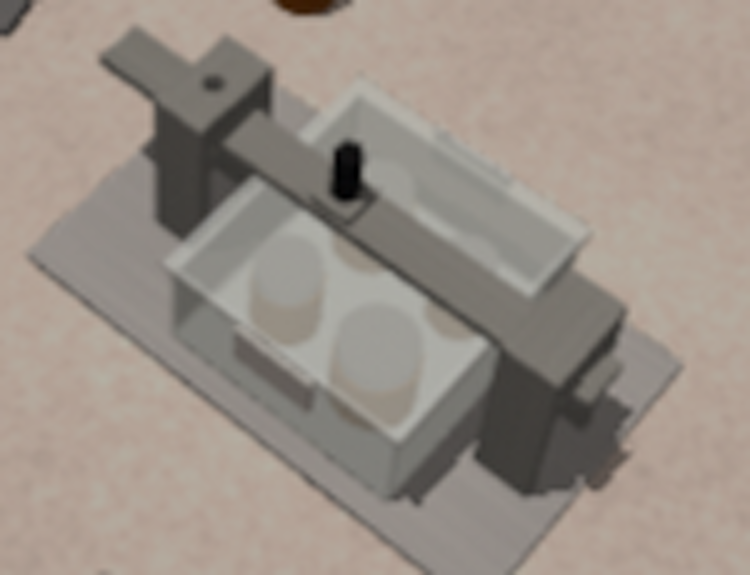

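View pics/t3f.png

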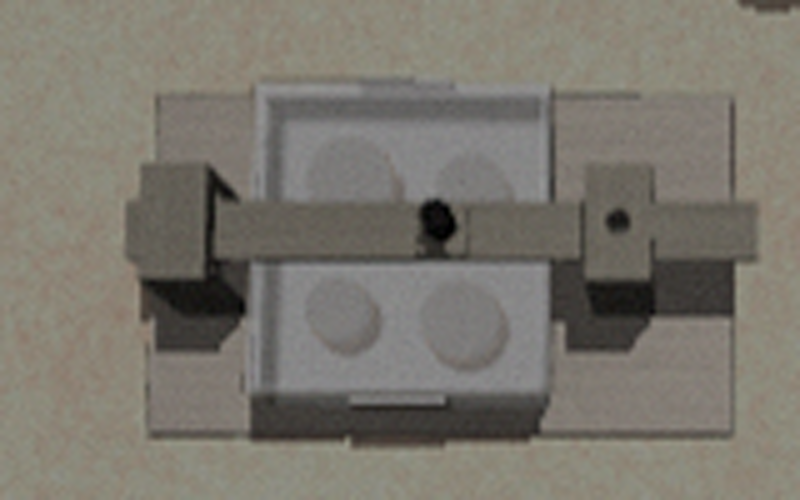

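```bash
python3 - <<'E'
from h import *
from scipy.optimize import least_squares
px={"scene":dict(lock=(252.7,174.9),spare=(231.6,166.7)),"top":dict(lock=(339.5,228.3),spare=(368.5,220.3))}
for n in px:
  for f in("0","3"):
    c=np.load(f"{n}{f}.npz");X=cloud(c);o=c["position"]
    for k,(u,v) in px[n].items():
        ui,vi=int(round(u)),int(round(v));q=X[vi-1:vi+2,ui-1:ui+2].reshape(-1,3)
        m=np.median(q,0);d=(m-o)/np.linalg.norm(m-o);print(n,f,k,"surf",m.round(4),"ctr",(m+d*.010).round(4), q[:,2].round(3))
    # stand ridge height: max z of stand
E
```

```text
scene 0 lock surf [ 0.4619 -0.1796  0.0933] ctr [ 0.4571 -0.185   0.0863] [0.099 0.099 0.099 0.092 0.093 0.095 0.093 0.093 0.089]
scene 0 spare surf [ 0.4806 -0.2564  0.0939] ctr [ 0.4762 -0.2622  0.0871] [0.096 0.094 0.093 0.095 0.097 0.095 0.093 0.091 0.088]
scene 3 lock surf [ 0.4625 -0.1793  0.0952] ctr [ 0.4577 -0.1847  0.0882] [0.099 0.099 0.096 0.093 0.095 0.095 0.092 0.092 0.09 ]
scene 3 spare surf [ 0.4796 -0.2578  0.0926] ctr [ 0.4752 -0.2637  0.0858] [0.094 0.096 0.096 0.092 0.096 0.093 0.088 0.088 0.09 ]
top 0 lock surf [ 0.4518 -0.19    0.1011] ctr [ 0.4529 -0.1916  0.0913] [0.099 0.104 0.105 0.102 0.101 0.101 0.098 0.101 0.101]
top 0 spare surf [ 0.4731 -0.2631  0.0978] ctr [ 0.4744 -0.2651  0.0881] [0.093 0.091 0.096 0.098 0.099 0.098 0.1   0.102 0.099]
top 3 lock surf [ 0.4517 -0.1904  0.0994] ctr [ 0.4529 -0.1919  0.0895] [0.099 0.1   0.105 0.102 0.099 0.102 0.098 0.098 0.099]
top 3 spare surf [ 0.4734 -0.2638  0.0967] ctr [ 0.4747 -0.2658  0.087 ] [0.095 0.091 0.103 0.098 0.096 0.096 0.097 0.101 0.098]
```

```bash
python3 - <<'E'
from h import *
from cell import manip,cams
a=np.radians(15.4);xs=np.array([np.cos(a),np.sin(a),0]);ys=np.array([-np.sin(a),np.cos(a),0])
ax=-np.sin(np.radians(35))*xs+np.array([0,0,np.cos(np.radians(35))])
h=np.array([.455,-.1885,.088])
manip.move_linear(h+ax*.03,rate=.12,rot=rotv(-ax,-ys))
manip.move_linear(h-ax*.004,rate=.05)
st=manip.state();print(st["clock"],st["tool_pos"],st["contact_force"])
manip.set_gripper(.0,force=6)
st=manip.state();print(st["clock"],st["tool_pos"],st["gripper_width"],st["contact_force"],st["moment"])
for n in("scene","top"):
    c=cams.capture(n);np.savez(n+"4.npz",**c)
    u,v=proj(c,h)[0].astype(int);crop(c,u-40,u+40,v-35,v+35,9,f"pics/{n}4.png")
E
```

```text
10.975 [ 0.45724804 -0.18781695  0.08461663] [ 0.12359593 -0.51037836 -0.30687474]
11.4583 [ 0.45725669 -0.18772706  0.08495485] 0.019726671073855444 [-0.57693146  1.05887011  2.47600128] [0.04610559 0.37844091 0.13284612]
```

View pics/scene4.png

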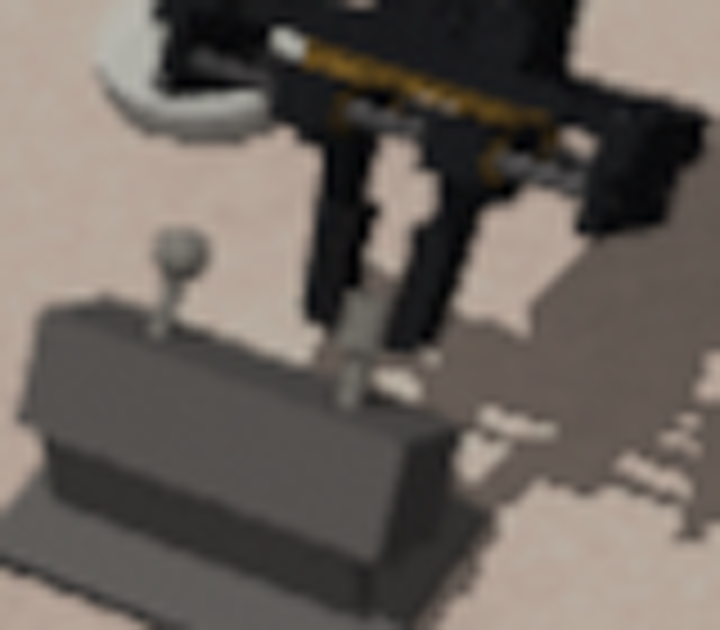

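View pics/top4.png

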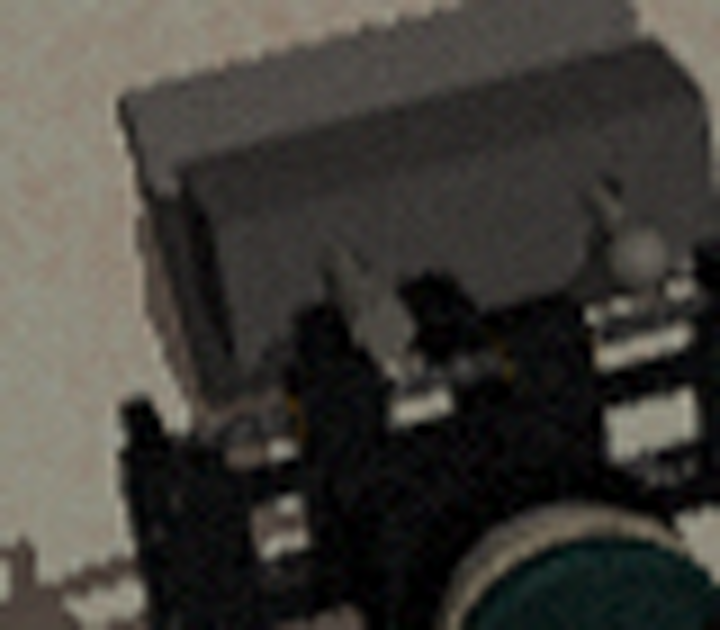

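```bash
python3 - <<'E'
from h import *
from cell import manip,cams
a=np.radians(15.4);xs=np.array([np.cos(a),np.sin(a),0])
ax=-np.sin(np.radians(35))*xs+np.array([0,0,np.cos(np.radians(35))])
manip.set_gripper(.0,force=30)
p=manip.state()["tool_pos"]
manip.move_linear(p+ax*.05,rate=.06)
st=manip.state();print(st["clock"],st["gripper_width"],st["contact_force"])
manip.move_linear(p+ax*.10+[0,0,.04],rate=.15)
manip.move_pose([.549,.0598,.235],rotv((0,0,-1),(0,-1,0)))
manip.move_linear([.549,.0598,.196],rate=.1)
manip.dwell(.2)
st=manip.state();print(st["clock"],st["tool_pos"],st["gripper_width"],st["contact_force"])
for n in("scene","top"):
    c=cams.capture(n);np.savez(n+"5.npz",**c)
    u,v=proj(c,[.549,.06,.14])[0].astype(int);crop(c,u-30,u+30,v-30,v+26,12,f"pics/{n}5.png");print(u-30,v-30)
    tip=st["tool_pos"]-[0,0,.059];print(proj(c,[tip,[.549,.0598,.125]]))
E
```

```text
12.7583 0.01871652205103437 [-0.04821624 -0.51264073 -0.82906044]
15.6667 [0.54967164 0.05976664 0.19701442] 0.01899168302490568 [-0.35308796 -0.62680797  0.20324956]
262 192
[[292.44417124 222.64405181]
 [292.55347111 225.51902066]]
212 157
[[242.23814352 187.30767501]
 [242.40506413 188.57113592]]
```

View pics/scene5.png

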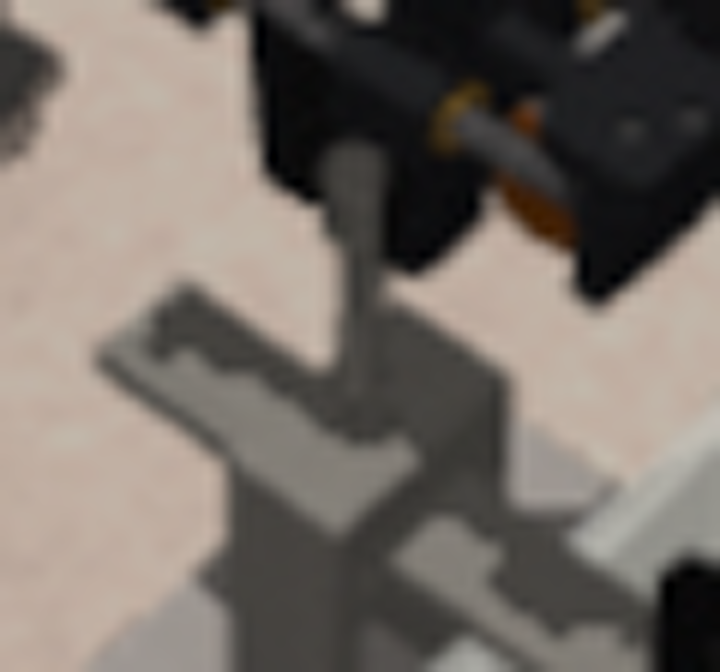

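View pics/top5.png

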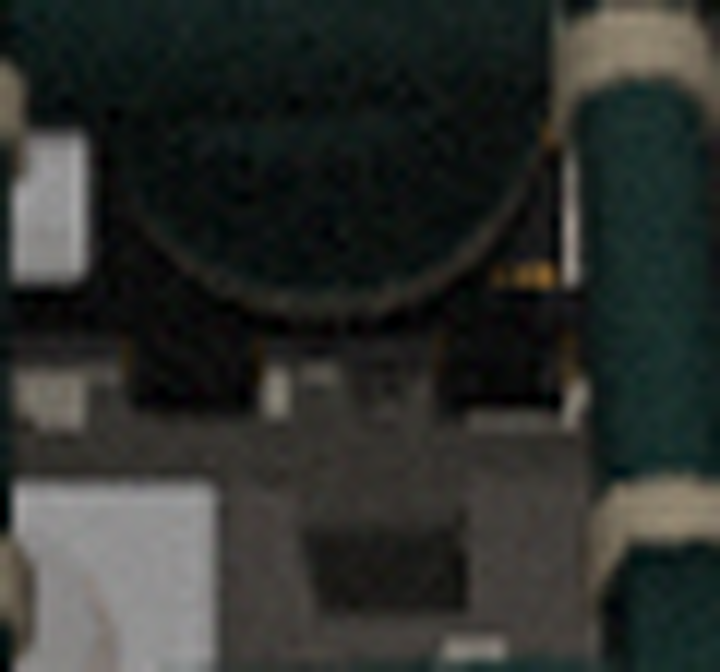

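```bash
python3 - <<'E'
from h import *
for n,(u0,u1,v0,v1) in dict(scene=(280,306,205,236),top=(230,256,175,200)).items():
    for k in("5",):
        c=np.load(f"{n}{k}.npz");g=c["image"][v0:v1,u0:u1].astype(float)
        lo,hi=(40,130) if n=="scene" else (20,100)
        g=np.clip((g-lo)/(hi-lo)*255,0,255).astype(np.uint8)
        g=cv2.resize(g,None,fx=18,fy=18,interpolation=cv2.INTER_CUBIC)
        f=lambda u,v:(int((u-u0+.5)*18),int((v-v0+.5)*18))
        hole={"scene":(292.15,226.1),"top":(243.15,188.35)}[n]
        cv2.circle(g,f(*hole),3,(0,0,255),-1);
        cv2.imwrite(f"pics/{n}5e.png",g)
E
```

```text
(no output)
```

View pics/scene5e.png

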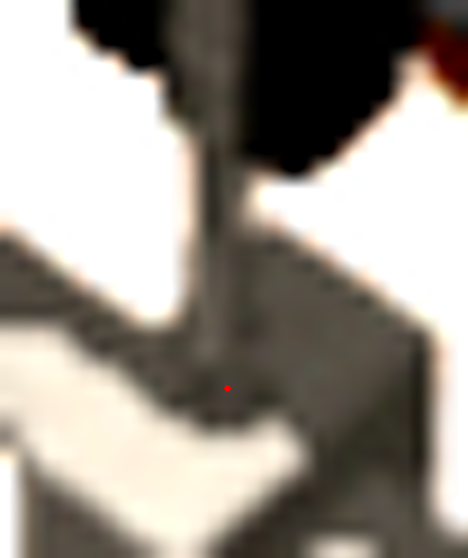

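View pics/top5e.png

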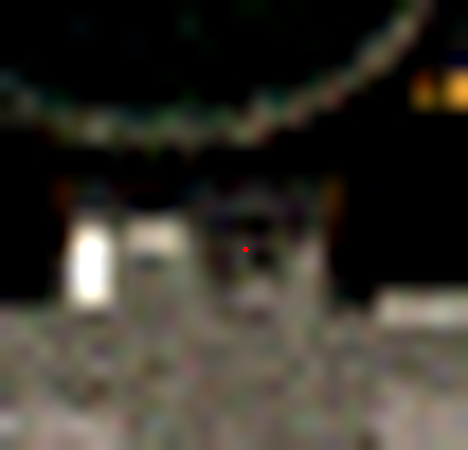

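```bash
python3 - <<'E'
from h import *
c=np.load("scene5.npz");g=c["image"].mean(2)
for v in range(203,230): print(v,g[v,284:302].astype(int))
p=np.array([.5497,.0598,.138])
for d in np.eye(3): print(d,(proj(c,p+d*.001)-proj(c,p)))
for z in(.197,.18,.16,.14): print(z,proj(c,[.5497,.0598,z]),proj(c,[.5497+.0,.0598-.005,z]),proj(c,[.5497,.0598+.005,z]))
E
```

```text
203 [14 13 11  8 10 14 25 31 25 15 16 16 15 22 38 49 54 61]
204 [12 14 11 11 14 38 54 56 55 41 22 16 15 18 26 32 30 39]
205 [12 12 11  9 26 51 64 65 65 53 26 13 16 14 14 16 14 18]
206 [58 14 13 12 32 55 64 64 65 54 28 11 13 14 12 13 12 12]
207 [127  58  11   9  27  54  66  64  64  52  22  11  12  14  14  14  12  14]
208 [167 148 112  32  25  49  63  66  68  51  14  10  13  13  14   9  12  12]
209 [178 176 164 146 114  55  58  63  65  49  11  11  12  14  14  10  12  13]
210 [179 178 177 177 141  59  57  61  62  47  10  11  16  14  13  12  11  52]
211 [180 178 177 177 150  84  59  62  65  48  10  12  13  13  14  11  53 117]
212 [180 179 176 177 169 135  86  65  63  47  12  13  12  12  12  52 119 164]
213 [179 179 180 179 178 157 107  60  59  47  21  13  13  10  50 118 165 180]
214 [178 180 180 180 178 162 113  60  62  65  71  57  33  82 132 164 178 178]
215 [177 178 179 179 179 163 114  61  64  76 123 150 145 154 169 176 176 177]
216 [174 176 179 180 179 163 116  62  64  86 125 161 177 177 176 174 174 174]
217 [173 175 180 181 179 164 116  62  64  79  94 108 142 167 174 172 172 173]
21
[... 693 characters left out ...]
 62  60  63  60  59  64  67  67  67  64  61  56]
228 [125 126 126 126 117 107  90  65  67  67  87  91  67  66  64  60  55  57]
229 [126 125 126 125 124 125 117 108 110 109 116 118  91  63  60  56  56  56]
[1. 0. 0.] [[-0.24749601  0.21966575]]
[0. 1. 0.] [[0.28356103 0.19643597]]
[0. 0. 1.] [[ 0.00501587 -0.23412344]]
0.197 [[292.75595032 208.21792609]] [[291.27579993 207.2260214 ]] [[294.2428908  209.21438108]]
0.18 [[292.66389678 212.51466778]] [[291.20340462 211.52611623]] [[294.13100041 213.50769439]]
0.16 [[292.55865557 217.42696364]] [[291.12063256 216.44256247]] [[294.00308879 218.41575293]]
0.14 [[292.45657777 222.19160299]] [[291.04034307 221.21155045]] [[293.87903046 223.17595846]]
```

```bash
python3 - <<'E'
from h import *
c=np.load("scene5.npz");X=cloud(c);o=c["position"]
for v in range(204,228):
    q=X[v,291:293].mean(0);d=(q-o)/np.linalg.norm(q-o);print(v,(X[v,290:294,:]*1000).round(0).astype(int).tolist(),)
s=np.load("scene3.npz");Y=cloud(s)
print("keeper top around hole z",Y[228:231,290:295,2].round(4), )
m=(abs(Y[...,2]-.125)<.005)&(abs(Y[...,0]-.55)<.04)&(abs(Y[...,1]-.06)<.03);print(Y[m].mean(0))
E
```

```text
204 [[553, 53, 211], [550, 54, 209], [551, 58, 213], [548, 59, 211]]
205 [[556, 56, 213], [552, 56, 209], [552, 59, 210], [550, 61, 210]]
206 [[558, 58, 212], [555, 59, 210], [554, 61, 210], [551, 62, 209]]
207 [[562, 61, 213], [560, 62, 212], [557, 63, 211], [556, 66, 211]]
208 [[562, 61, 209], [561, 63, 210], [561, 67, 213], [559, 68, 212]]
209 [[562, 61, 206], [560, 63, 206], [562, 68, 211], [558, 67, 207]]
210 [[561, 61, 201], [561, 64, 203], [560, 66, 203], [557, 67, 201]]
211 [[561, 61, 197], [562, 64, 200], [561, 67, 202], [559, 69, 201]]
212 [[564, 63, 197], [561, 64, 196], [560, 66, 197], [558, 68, 196]]
213 [[443, -41, 3], [557, 60, 185], [555, 62, 185], [556, 67, 189]]
214 [[444, -40, -1], [558, 61, 183], [558, 65, 186], [556, 66, 184]]
215 [[448, -36, 1], [558, 62, 179], [558, 65, 181], [554, 65, 178]]
216 [[453, -33, 3], [558, 61, 174], [558, 65, 177], [555, 66, 175]]
217 [[453, -33, -2], [559, 62, 172], [557, 64, 172], [556, 67, 173]]
218 [[456, -30, -2], [558, 62, 167], [558, 65, 170], [556, 66, 169]]
219 [[458, -28, -3], [559, 62, 164], [558, 65, 166], [556, 66, 164]]
220 [[559, 59, 157], [559, 63, 160], [559, 66, 163], [556, 67, 162]]
221 [[559, 59, 153], [560, 64, 158], [559, 66, 159], [557, 67, 158]]
222 [[1034, 468, 935], [559, 63, 152], [560, 67, 156], [556, 67, 153]]
223 [[560, 61, 147], [561, 64, 150], [559, 67, 151], [557, 68, 151]]
224 [[550, 51, 125], [562, 65, 148], [559, 66, 147], [555, 67, 144]]
225 [[552, 53, 125], [549, 54, 122], [547, 56, 121], [546, 59, 123]]
226 [[555, 56, 125], [550, 55, 120], [546, 55, 116], [544, 57, 115]]
227 [[557, 58, 124], [555, 60, 125], [546, 55, 112], [545, 58, 113]]
keeper top around hole z [[0.1244 0.1248 0.1246 0.1243 0.1261]
 [0.1244 0.1256 0.1261 0.1271 0.1263]
 [0.1228 0.125  0.1272 0.1241 0.125 ]]
[0.55120162 0.06191661 0.12470302]
```

```bash
cat > chk.py <<'E'
from h import *
def pin(c):
    X=cloud(c);o=c["position"];g=c["z_map"]
    m=(g>0)&(abs(X[...,0]-.556)<.016)&(abs(X[...,1]-.063)<.014)&(X[...,2]>.130)&(X[...,2]<.22)
    rows={}
    for v in range(198,235):
        us=np.where(m[v,286:300])[0]+286
        us=[u for u in us if np.linalg.norm(X[v,u]-o)<9]
        if len(us)>=2: print(v,us[0],us[-1],(X[v,us].mean(0)*1000).round(1),(X[v,us][:,2].min()*1000).round(0))
E
python3 - <<'E'
from h import *
from chk import pin
from cell import manip,cams
t=np.radians(5.2)
r=rotv((-np.sin(t),0,-np.cos(t)),(0,-1,0))
manip.move_linear([.5486,.0596,.197],rate=.05,rot=r)
manip.dwell(.2)
st=manip.state();print(st["clock"],st["tool_pos"],st["gripper_width"],st["contact_force"])
c=cams.capture("scene");np.savez("scene6.npz",**c)
pin(np.load("scene5.npz"));print();pin(c)
u,v=292,218;crop(c,u-30,u+30,v-26,v+24,12,"pics/scene6.png")
E
```

```text
16.2167 [0.54828376 0.0596482  0.19701309] 0.019115414161023234 [-0.02516932 -0.47440434 -0.55461827]
202 289 290 [552.2  50.8 216.2] 215.0
203 288 292 [551.   51.5 211.9] 209.0
204 288 293 [552.5  54.5 211.7] 209.0
205 287 294 [554.5  56.2 210.8] 209.0
206 288 293 [556.1  57.6 209.5] 204.0
207 288 294 [558.7  61.5 210.8] 201.0
208 288 295 [559.8  64.1 210. ] 199.0
209 289 295 [560.6  66.5 208.7] 203.0
210 289 295 [559.3  65.5 202.9] 197.0
211 289 295 [560.4  66.5 200.7] 195.0
212 290 295 [560.3  68.2 198.1] 196.0
213 291 295 [555.9  66.2 188.7] 185.0
214 291 294 [556.1  64.7 183.7] 182.0
215 291 294 [555.9  64.7 179.5] 178.0
216 291 294 [555.3  64.3 174.6] 172.0
217 291 293 [557.3  64.3 172.4] 172.0
218 291 293 [557.4  64.4 168.4] 167.0
219 291 293 [557.5  64.6 164.6] 164.0
220 290 293 [558.3  63.6 160.4] 157.0
221 290 293 [558.7  64.  156.9] 153.0
222 291 293 [558.2  65.4 153.4] 152.0
223 290 293 [559.5  64.8 149.9] 147.0
224 291 293 [558.7  66.  146. ] 144.0

204 287 289 [557.8  50.8 213.3] 210.0
205 288 290 [556.5  53.  210.1] 209.0
206 288 292 [556.3  56.2 208.5] 206.0
207 288 293 [558.6  59.8 209.5] 202.0
208 288 294 [559.1  61.9 207.7] 199.0
209 289 295 [559.4  65.5 206.9] 200.0
210 290 295 [560.   67.8 205.3] 200.0
211 290 295 [559.2  67.1 200.2] 194.0
212 291 295 [558.8  68.6 197.1] 194.0
213 292 295 [554.8  66.9 188.2] 184.0
214 292 294 [554.1  64.8 181.9] 178.0
215 292 294 [554.2  64.9 178.1] 178.0
216 292 294 [554.   64.8 173.8] 172.0
217 292 295 [551.6  64.5 167.3] 163.0
218 292 295 [551.5  64.6 163.2] 157.0
219 292 295 [551.2  64.4 158.6] 155.0
220 292 295 [551.5  64.7 154.9] 153.0
221 292 295 [551.1  64.5 150.3] 147.0
222 292 295 [552.1  65.4 147.7] 145.0
223 292 294 [552.5  64.1 142.8] 141.0
```

View pics/scene6.png

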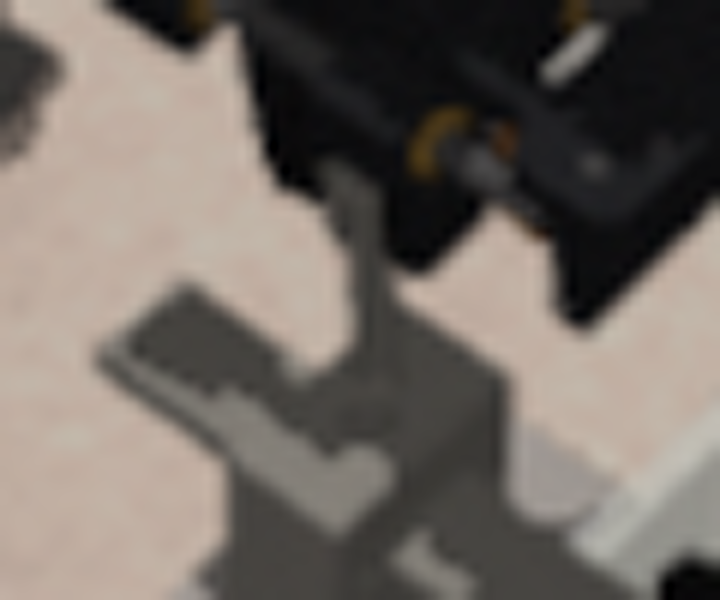

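```bash
cat > fit.py <<'E'
from h import *
from scipy.optimize import least_squares
def fit(c,x0=(.552,.0615),zr=(.148,.186),zm=.165):
    X=cloud(c);o=c["position"]
    m=(c["z_map"]>0)&(np.hypot(X[...,0]-x0[0],X[...,1]-x0[1])<.012)&(X[...,2]>zr[0])&(X[...,2]<zr[1])
    P=X[m]
    def f(q):
        d=P[:,2]-zm;return np.hypot(P[:,0]-q[0]-q[2]*d,P[:,1]-q[1]-q[3]*d)-.005
    s=least_squares(f,[*x0,0,0],loss="soft_l1",f_scale=.001)
    return len(P),s.x,np.sqrt(np.mean(s.fun**2)),P
if __name__=="__main__":
    for k in(5,6):
        c=np.load(f"scene{k}.npz");n,q,e,_=fit(c);print(k,n,q.round(4),e,"hole",ray(c,292.15,226.1,.125), "at .142",q[:2]+q[2:]*(.142-.165))
E
python3 fit.py
```

```text
5 38 [ 0.5542  0.0624 -0.0883 -0.0427] 0.0008043992937506836 hole [0.55121175 0.06029385 0.125     ] at .142 [0.55627067 0.0633339 ]
6 33 [ 0.5502  0.0614  0.1043 -0.0496] 0.0007634916884362582 hole [0.55121175 0.06029385 0.125     ] at .142 [0.54781069 0.06255358]
```

```bash
cat > desc.py <<'E'
from h import *
from cell import manip,cams
def rv(deg):
    t=np.radians(deg);return rotv((-np.sin(t),0,-np.cos(t)),(0,-1,0))
def descend(x,y,z0,z1,step=.002,lim=6,f0=None,deg=None):
    f0=np.zeros(3) if f0 is None else f0
    z=z0
    while z>z1+1e-6:
        z=max(z-step,z1);manip.move_linear([x,y,z],rate=.04)
        s=manip.state();f=s["contact_force"]-f0
        print(round(s["clock"],2),round(z,4),s["tool_pos"].round(4),f.round(1))
        if np.linalg.norm(f)>lim:return z,f
    return z,f
E
python3 - <<'E'
from desc import *
from fit import fit
manip.move_linear([.5475,.0594,.195],rate=.05,rot=rv(2.4));manip.dwell(.15)
c=cams.capture("scene");np.savez("scene7.npz",**c);n,q,e,_=fit(c);print(n,q.round(4),q[:2]+q[2:]*(.142-.165))
f0=manip.state()["contact_force"];print(f0)
descend(.5475,.0594,.195,.172,f0=f0)
E
```

```text
38 [ 0.5506  0.0613 -0.0018  0.0021] [0.55062064 0.06120997]
[ 1.00998521 -1.09137034  0.06710281]
16.97 0.193 [0.5475 0.0594 0.1927] [-0.8  1.6  0.1]
17.22 0.191 [0.5474 0.0594 0.1907] [-1.5  1.5 -0.9]
17.47 0.189 [0.5473 0.0594 0.1888] [-0.9  0.4 -1.1]
17.72 0.187 [0.5474 0.0594 0.1868] [-1.3  1.8 -1.3]
17.97 0.185 [0.5474 0.0594 0.1848] [-0.8  1.7 -1.1]
18.22 0.183 [0.5474 0.0594 0.1828] [-1.   0.9 -0.3]
18.47 0.181 [0.5473 0.0593 0.1808] [-1.2  1.  -0.6]
18.72 0.179 [0.5472 0.0592 0.1787] [-1.5 -0.2 -1.8]
18.97 0.177 [0.5472 0.0592 0.1767] [-1.5 -0.9 -0.2]
19.22 0.175 [0.5473 0.0593 0.1747] [-2.5 -0.3 -1.5]
19.47 0.173 [0.5474 0.0593 0.1728] [-2.9 -1.7 -1.7]
19.72 0.172 [0.5474 0.0594 0.1719] [-2.1 -1.1 -0.7]
```

```bash
python3 - <<'E'
from desc import *
f0=np.array([0,-.5,-.3])
print(descend(.5475,.0594,.172,.146,step=.003,lim=7,f0=f0))
c=cams.capture("scene");np.savez("scene8.npz",**c);crop(c,262,322,188,238,12,"pics/scene8.png")
E
```

```text
19.97 0.169 [0.5473 0.0594 0.1686] [-0.5 -1.4 -1.3]
20.22 0.166 [0.5473 0.0594 0.1655] [-1.  -1.7 -0.7]
20.47 0.163 [0.5473 0.0594 0.1626] [-1.5 -1.5 -1.5]
20.72 0.16 [0.5473 0.0594 0.1596] [-1.5 -1.1 -1.1]
20.97 0.157 [0.5473 0.0593 0.1566] [ 0.1 -2.  -0.9]
21.22 0.154 [0.5474 0.0594 0.1537] [-1.3 -3.2 -0.5]
21.47 0.151 [0.5473 0.0594 0.1506] [-1.2 -2.7 -1.1]
21.72 0.148 [0.5473 0.0594 0.1476] [-1.8 -2.3 -1.4]
21.97 0.146 [0.5474 0.0595 0.1458] [-1.1 -2.1 -1. ]
(0.146, array([-1.11421057, -2.0873845 , -1.02836838]))
```

View pics/scene8.png

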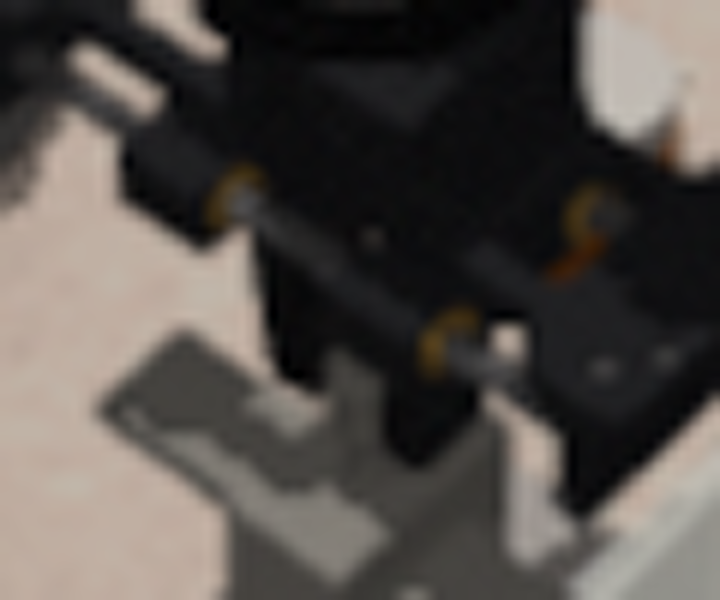

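```bash
python3 - <<'E'
from desc import *
f0=np.array([0,-.5,-.3])
print(descend(.5475,.0594,.146,.131,step=.002,lim=7,f0=f0))
print(manip.state()["gripper_width"])
c=cams.capture("scene");np.savez("scene9.npz",**c);crop(c,262,322,188,238,12,"pics/scene9.png")
E
```

```text
22.27 0.144 [0.5474 0.0594 0.1438] [-0.8 -2.1 -0.7]
22.52 0.142 [0.5474 0.0594 0.1418] [-0.4 -1.5 -0.3]
22.77 0.14 [0.5474 0.0594 0.1397] [-1.2 -2.1 -0.2]
23.02 0.138 [0.5474 0.0594 0.1378] [-1.4 -1.8 -0.3]
23.27 0.136 [0.5474 0.0594 0.1357] [-1.2 -1.3 -1. ]
23.52 0.134 [0.5474 0.0594 0.1338] [-1.6 -1.7 -0.3]
23.77 0.132 [0.5474 0.0594 0.1317] [-0.7 -1.8 -1.8]
24.02 0.131 [0.5475 0.0594 0.1309] [-0.6 -1.4  0.1]
(0.131, array([-0.61625709, -1.36018789,  0.10797296]))
0.018684621272332676
```

View pics/scene9.png

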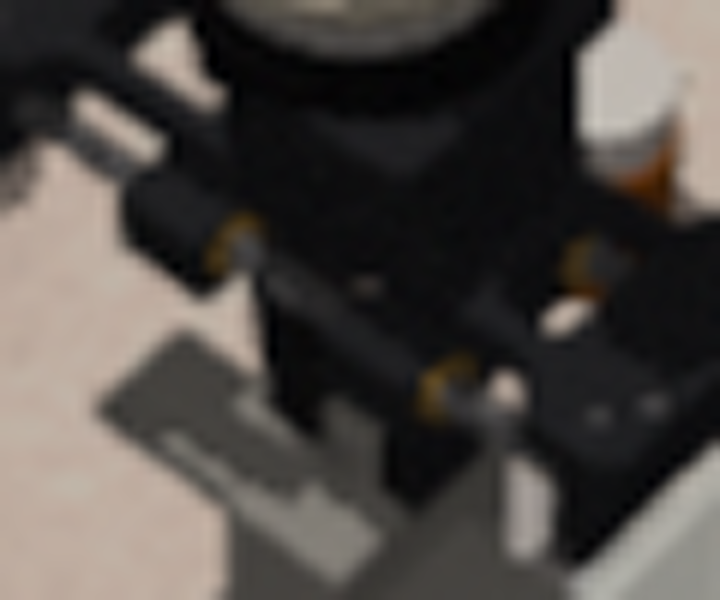

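```bash
python3 - <<'E'
from desc import *
manip.set_gripper(.042);manip.dwell(.2)
print(manip.state()["contact_force"])
manip.move_linear([.5475,.0594,.19],rate=.12,rot=rv(0))
manip.move_pose([.46,.0594,.26],rv(0))
print(manip.state()["clock"])
for n,b in(("scene",(262,322,188,238)),("top",(220,270,165,210))):
    c=cams.capture(n);np.savez(n+"10.npz",**c);crop(c,*b,12,f"pics/{n}10.png")
X=cloud(np.load("scene10.npz"))
m=(np.hypot(X[...,0]-.551,X[...,1]-.0612)<.010)&(X[...,2]>.13)&(X[...,2]<.2);print(m.sum(),np.percentile(X[m][:,2],[5,50,90,98]))
E
```

```text
[ 0.38814846 -0.12402722 -0.37002777]
25.95
51 [0.13227456 0.14189805 0.14502904 0.14663297]
```

View pics/scene10.png

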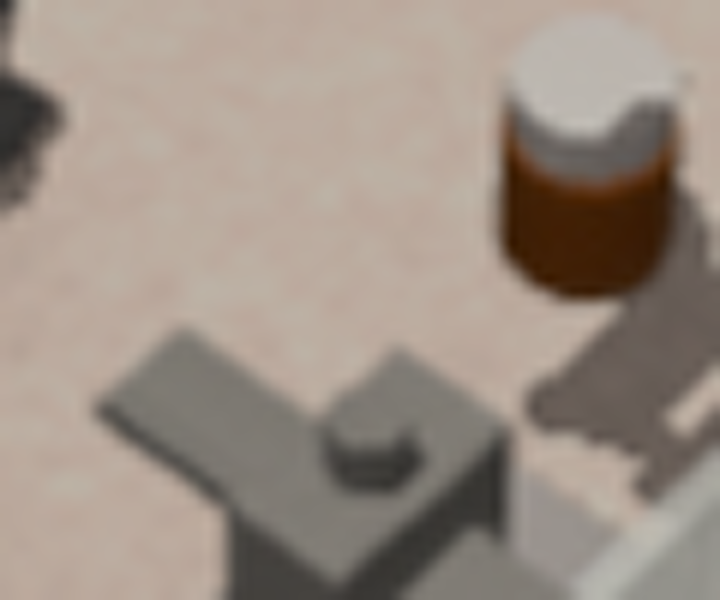

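View pics/top10.png

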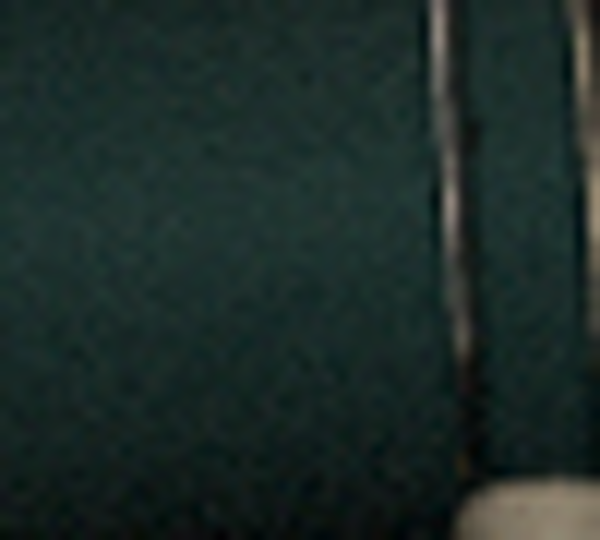

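The scene view shows the head seated on the keeper at about (370,450) in the crop. I'll press on it gently with closed fingers, both to confirm it's flush by touch and to make sure it is home.

```bash
python3 - <<'E'
from desc import *
manip.set_gripper(0.0,force=10)
manip.move_pose([.549,.0596,.19],rv(0))
manip.move_linear([.549,.0596,.149],rate=.08);manip.dwell(.1)
f0=manip.state()["contact_force"]
print(f0,descend(.549,.0596,.149,.1405,step=.001,lim=6,f0=f0))
manip.move_linear([.549,.0596,.20],rate=.12)
manip.move_pose([.42,.25,.30],rv(0))
manip.dwell(.2)
print(manip.state()["clock"])
for n,b in(("scene",(250,380,188,290)),("top",(120,280,145,245))):
    c=cams.capture(n);np.savez(n+"11.npz",**c);crop(c,*b,5,f"pics/{n}11.png");cv2.imwrite(f"pics/{n}11f.png",c["image"])
X=cloud(np.load("scene11.npz"))
m=(np.hypot(X[...,0]-.551,X[...,1]-.0612)<.008)&(X[...,2]>.138)&(X[...,2]<.2);print(m.sum(),np.median(X[m][:,2]))
E
```

```text
28.32 0.148 [0.5492 0.0596 0.1483] [-0.   0.2 -0.5]
28.57 0.147 [0.549  0.0596 0.1469] [0.5 1.6 0. ]
28.82 0.146 [0.5489 0.0596 0.1459] [ 0.3  0.4 -0.2]
29.07 0.145 [0.5489 0.0596 0.1449] [-0.1 -0.2 -1. ]
29.32 0.144 [0.5489 0.0596 0.1439] [ 1.2 -0.4 -0.2]
29.57 0.143 [0.5493 0.0596 0.1434] [-0.7  0.7  2.7]
29.82 0.142 [0.5493 0.0596 0.1434] [-3.5  0.7  7.9]
[-0.15457335 -0.55532244  0.34242504] (0.142, array([-3.52970257,  0.69586485,  7.90857059]))
31.6333
23 0.14372532076863254
```

View pics/scene11f.png

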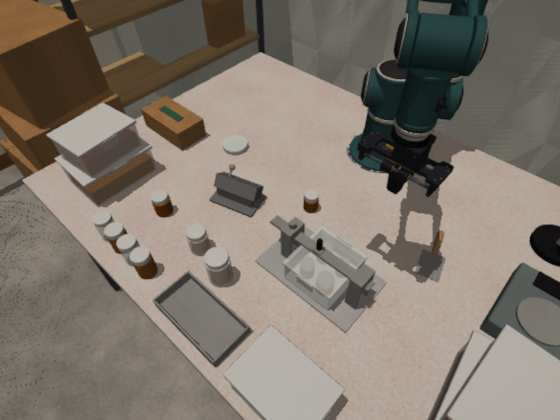

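View pics/scene11.png

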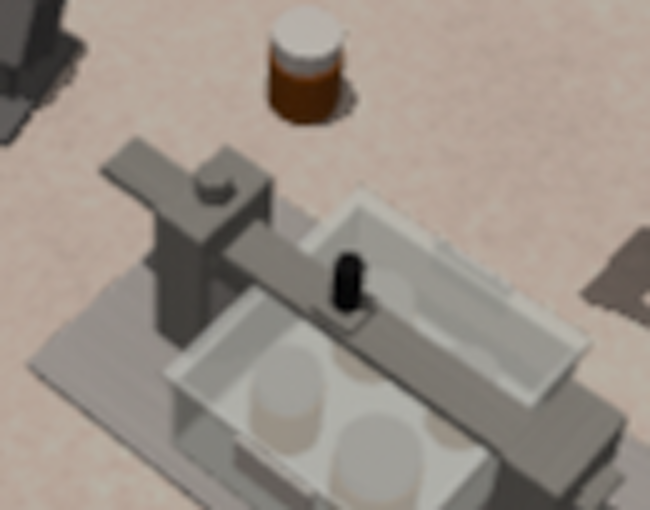

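View pics/top11f.png

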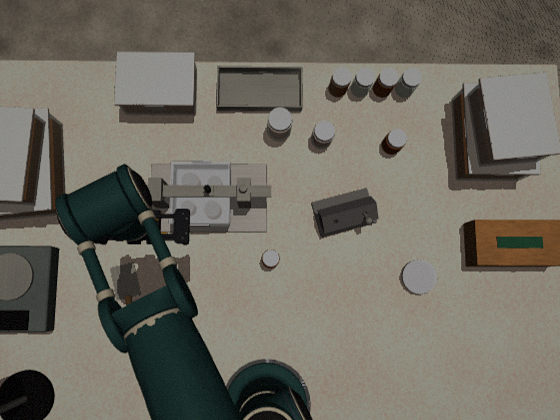

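Touch found the head top at 143.4 mm, against 143 mm when fully home. The spare pin is still in the stand at (232,168) in the scene view, and nothing else has moved. The arm is clear, so I'm handing in.

```bash
python3 -c "
from cell import order,manip
print(manip.state()['contact_force']);print(order.close_job())"
```

```text
[ 0.22037398 -0.46791092 -0.0388138 ]
the job is handed in; nothing more can be done
None
```

The carrying frame is locked, and I handed the job in at about 32 s of the 54 s allowed. I slid the bar 42 mm by its grip to line up the holes. Then I took the flat-headed pin from the stand, lowered it upright through keeper and bar, and let go.

**Pin seating:** the pin went down past the bar's level with only 1–3 N on the wrist, so the holes were lined up. A gentle press of about 8 N on the head made contact at 143.4 mm, against 143 mm for fully home. The depth image put the head's top at 143.7 mm.

**Surroundings:** the last pictures show the ball-headed pin still in the stand and the jars, dish and spatula apparently undisturbed. The arm is clear of everything.

**Disagreements along the way:**
- The two cameras differed by about 2–4 mm, which I settled using the grip's position as felt by the fingers.
- My first tilt correction of the pin, 5.2°, was too large. I cut it to 2.4° before inserting.

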